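Shut a dehydrator tray and start its timer

ROBOT

A 6-joint arm with a two-finger parallel gripper is mounted at the origin on the work surface. World frame = base frame: x ahead of the robot, y to its left, z up, the work surface at z = 0. Lengths are in m, angles in rad, forces in N, time in s.
With the tool pointing down it reaches from about 0.35 to 1 m from the base axis. Payload 7.1 kg.
Tool frame: the origin (TCP) lies at the very end of the fingers, on their centre line; the grasp point (between the pads) lies 19 mm behind it; z points along the fingers, y is the line along which they close (so a half turn about z gives the same grasp; the last joint's range is limited). The gripper opens to 85 mm and grips with 20 to 120 N. Pads are 22 mm wide; open, the fingers measure 114 mm over their backs; the gripper's body (76 mm by 85 mm) begins 54 mm behind the grasp point. The pads swing forward as they close: fully open they stand 13 mm farther back than shut.
Start: joints at [1.1, 0.423, 1.63, -0, 1.089, -0.019], TCP at [0.273, 0.562, 0.231] pointing down, gripper open.
Joint ranges: [-3, 3], [-0.9, 2.11], [0.09, 2.58], [-1.31, 4.45], [0.11, 2.69], [-2.54, 2.54]. Speed limits (rad/s): [2.39, 2.39, 3.01, 3.14, 3.14, 3.14].

INTERFACE

Orientations are given as a unit quaternion [x, y, z, w].
In Python, from workcell import sense, get_image, finish_job, look_for, trace, mark_of gives the robot as it stands.
- The arm moves only by the tool play_rows, never from a script. Its argument "commands" is text: rows parted by semicolons, each of 4 numbers parted by spaces: the shift along the tool's x, y, z in mm, then the turn about the tool's z in degrees. In form: dx dy dz twist; .... A call has 1 to 8 rows; each row is the pose to reach, as a shift and turn from the pose commanded when the call began, along the tool's axes at that moment; what a row does not reach only later rows make up. A row lasts 1/12 s, in which the tool goes at most 41.7 mm and 7.16 degrees, less where a joint would pass 70% of its speed; a pose out of reach is approached as far as the arm can. A call with a gripper value outside its range is refused whole. "hand" is the closure, from -1 (fully open) to 1 (shut), set as the call begins (left out, the last holds). The fingers move at their own pace and stop on an object; "newtons" is the grip in N (left out, the last holds). Time passes only in rows, so rows that repeat a pose let the fingers close. It gives the time, the measured TCP pose, the force, the opening and the grip force at its end, in the units of the state.
- sense(): the state, without advancing time (a new reading comes with each control period).
- get_image(name): name is "scene" or "top"; returns a dict with "image" (400x640x3 uint8, red, green, blue), "range_z" (400x640 float32, m along the optical axis (not along the pixel's ray), 0 where there is no reading), "fov_y" (degrees; the focal length in pixels is half the picture's height over the tangent of half this angle, whatever the lens; pixels are square), "cx", "cy" (the principal point, pixels), "rvec" (rotation vector, rad) and "tvec" (3), from world to camera coordinates, as OpenCV has them. Camera axes: x right, y down, z forward; pixel columns grow to the right and rows downward; lengths in m; the calibration is good to about 2 mm. A picture is of the moment at which its call begins.
- finish_job(): hands the job in; it is judged then, once.
Trained networks look in a picture, given as the dict that the camera call returned (one of the last four; its "shot" number tells which), for a name from the list of things; names that differ only in an ending like _2 or _b are one class to them, and where a whole thing is asked for, a point or a joint stands for the part that bears it (a point fixed in the world has none). Each returns a list of dicts, best first, with "score" (0 to 1); they miss things now and then, are a little off and sometimes report something else, mostly with a low value. They report only what shows in the picture. A call takes as long as a camera call.
- look_for(picture, target): "point" ([x, y, z] in m, in world coordinates, good to about 4 mm: the middle of the surface that is visible of it).
- trace(picture, target): "mask" (400x640 bool, what is visible of it).
- mark_of(picture, target): "point" ([x, y, z] in m, in world coordinates, good to about 4 mm: a listed point, or the origin of a listed thing).
The state is a dict: "time": time; "joint_pos": joint angles; "joint_velocities": joint speeds; "joint_torque": joint torques, N m; "tcp_pos": TCP position; "ee_rot": TCP orientation; "contact_force": force on the tool from outside, world axes, zero at the start; "wrist_torque": the same for the moment, N m; "grip_width": opening from 0.0 (shut) to 1.0 (fully open); "finger_force": force on a finger pad.
Only numpy, scipy, OpenCV 4.12 (cv2) and the standard library are available. Lean on these libraries where they do the work, as an engineer would, in place of code of your own. Each camera call takes 0.05 s, during which the arm holds its last target. There are 200 camera calls.

TASK

Push the dehydrator's open top tray home until it passes over its spring catch and seats at the rear stop, firmly but without ramming it. Then turn the bar-shaped timer knob on top of the machine clockwise (seen from above) all the way to its end stop. Leave the bowls, mortar, jar and spatula where they are.

Things in the scene. Friction and masses are not known exactly. Their poses are not given: they have to be found in the camera images.
- dehydrator: Fixed stainless food dehydrator, 320 deep (x) x 300 wide (y) x 200 mm high; two closed trays below, the open one on top. Origin: middle of the lower edge of its front face, on the bench; x points into the machine, z up. Timer and vent cap stand on its top 75 mm behind the front face, 80 mm either side of the middle, either one on the left; a jar and the catch pin behind them.
- tray_front (a point): Middle of the upper edge of the outer face of the white tray's front panel; x points the way the tray closes, z up. Panel 268 wide, 64 high (12 to 76 mm below the machine's top), 12 mm thick, flat, no handle: push it with closed fingers. Behind it the tray is open above, its rim 30 mm below the machine's top.
- tray (a joint): How far the tray is out, m; 0 = panel flush. The rear stop is unseen and adjustable: the tray seats still standing out, anywhere from 0.004 to 0.044. About 6 mm before the seat it must be pushed over a spring catch (peak about 12 N); past it the spring draws it against the stop, where resistance rises steeply (keep under 40 N). Left before the peak it stays out.
- catch_pin (a joint): Lift of the sprung catch pin, in m; its round steel head (20 mm across) shows in a black slot on the machine's top, near the back. 0: tray out; about 0.010 as the tray passes the peak; it rests at about 0.005 when the tray is seated.
- timer_grip (a point): On the timer knob's vertical axis, 37 mm above the machine's top, at the height to grip. The knob is a black 64 mm disc with a bar across it, 61 long x 14 wide, rising to 44 mm above the machine's top (30 mm above the disc); the bar lies along this point's x. It stands on a grey 88 mm disc.
- timer (a joint): Timer angle in rad, growing clockwise seen from above (the point's yaw falls as it grows). It starts between 0.1 and 0.7 and the end stop is at 2.4; it stays where it is left, friction 0.1 N m.
- vent_cap: Round dark steel vent cap fixed on the machine's top, 84 mm across, 32 mm high; not to be worked. Origin: centre of its underside.
- bowl_a: Stoneware bowl, 110 mm across, 45 mm high, on the bench just in front of and left of the machine. Origin: centre of its underside.
- bowl_b: The same, in front of and right of the machine.
- bowl_c: The same, beside the machine on its right.
- mortar: Heavy black stone mortar, 180 mm across, 100 mm high, with a pestle leaning to 180 mm, beside the machine on its left. Origin: centre of its underside.
- jar: Amber glass jar, 60 mm across, 80 mm high, standing on the machine's top at the back left. Origin: centre of its underside.
- spatula: Red spatula lying on the bench, at the front right. Origin: its underside, near the middle.

How it is judged:
On the way, in this order (a step that is already met when the one before it is completed fails the run):
1. the tray is seated in its catch with the fingers off it: pin at 3 to 8 mm, tray less than 50 mm out, for 0.3 s (value of joint tray below 0.05 m and value of joint catch_pin between 0.003 and 0.008 m and contact force between the fingers and dehydrator below 0.5 N), for 0.3 s.
2. the timer is turned to its end stop (value of joint timer above 2.3 rad), for 0.2 s.
At the end, for the whole second after the job is handed in: The tray rests seated against its rear stop (catch pin lifted 3 to 8 mm, tray less than 50 mm out) and the timer stands within 0.1 rad of its end stop (above 2.3 rad) (value of joint tray below 0.05 m and value of joint catch_pin between 0.003 and 0.008 m and value of joint timer above 2.3 rad and velocity of joint tray between -0.005 and 0.005 m/s); the robot touches nothing.
It fails at once if the machine or its tray is rammed: the robot presses on it with more than 40 N (contact force between any of the arm, the fingers and dehydrator above 40 N).
It fails at once if a bowl, the mortar, the jar or the spatula is moved by more than 30 mm (distance of any of bowl_a, bowl_b, bowl_c, mortar, jar, spatula from where it was at the start of the episode above 0.03 m).
It also fails if it takes over 72 s, if anything falls off the work surface, if the arm or the gripper's body presses on something with over 40 N, if the wrist force passes 120 N, or if a joint passes its speed limit or range.

## Working session

There is one attempt and no reset: what is moved stays moved. The work goes in short steps, Python scripts to look and compute and a tool call to move; the robot and the scene stay as the last step left them, time stands still between calls to the robot, and variables do not carry over. Pictures are saved under pics/ and viewed, at most 10 in all, crops included, and the job is handed in when it is done.

Besides the shell and the picture viewer there is one more tool, called after "Request:" as name(argument=value, ...) on one line, values as JSON. play_rows: Moves the arm, as the interface text tells. Its arguments: {"type":"object","properties":{"commands":{"type":"string"},"hand":{"type":"number"},"newtons":{"type":"number"}},"required":["commands"]}

```bash
mkdir -p pics
python3 - <<'E'
from workcell import *
import cv2,numpy as np
for n in("scene","top"):
    p=get_image(n); cv2.imwrite(f"pics/{n}0.png",p["image"][:,:,::-1])
    for t in("dehydrator","tray_front","timer_grip","vent_cap","catch_pin","jar","bowl_a","mortar"):
        for f in (mark_of,look_for):
            try: print(n,t,f.__name__,[(np.round(r["point"],3).tolist(),round(r["score"],2)) for r in f(p,t)[:3]])
            except Exception as e: print(n,t,f.__name__,str(e)[:60])
s=sense();print(s)
E
```

```text
scene dehydrator call []
scene dehydrator call [([0.733, -0.027, 0.201], 0.95), ([0.528, 0.01, 0.136], 0.26)]
scene tray_front call []
scene tray_front call [([0.527, 0.008, 0.139], 0.55)]
scene timer_grip call [([0.647, -0.089, 0.237], 0.79)]
scene timer_grip call [([0.647, -0.09, 0.216], 0.57)]
scene vent_cap call [([0.682, 0.065, 0.202], 0.83), ([0.626, -0.25, -0.003], 0.53)]
scene vent_cap call [([0.683, 0.061, 0.235], 0.92), ([0.619, -0.264, 0.019], 0.46)]
scene catch_pin call it knows: bowl, dehydrator, jar, mortar, spatula, timer_grip
scene catch_pin call [([0.808, -0.043, 0.21], 0.47)]
scene jar call [([0.797, 0.068, 0.204], 0.78)]
scene jar call [([0.8, 0.07, 0.283], 0.66), ([0.541, 0.245, 0.024], 0.38)]
scene bowl_a call [([0.626, -0.254, -0.0], 0.86), ([0.467, -0.211, 0.002], 0.63), ([0.548, 0.244, 0.005], 0.59)]
scene bowl_a call [([0.619, -0.265, 0.018], 0.91), ([0.541, 0.246, 0.024], 0.64)]
scene mortar call [([0.766, 0.23, 0.001], 0.62)]
scene mortar call [([0.76, 0.238, 0.096], 0.82)]
top dehydrator call []
top dehydrator call [([0.711, -0.024, 0.198], 0.86)]
top tray
[... 859 characters left out ...]
 'joint_pos': array([ 1.09997867e+00,  4.23143328e-01,  1.62989462e+00, -2.07295325e-05,
        1.08859595e+00, -1.89851110e-02]), 'joint_velocities': array([-0.00096016,  0.00064705,  0.00172599,  0.00058672, -0.00076629,
        0.00030979]), 'joint_torque': array([ 2.76655912e-03, -5.57310534e+01, -2.82156354e+01,  2.33064275e-04,
        3.56061555e-04,  9.75153654e-06]), 'tcp_pos': array([0.27285082, 0.56227952, 0.2312941 ]), 'ee_rot': array([ 2.23994759e-01,  9.74590349e-01, -2.22353513e-05,  3.90826208e-06]), 'contact_force': array([0.28079361, 0.01848909, 0.04722376]), 'wrist_torque': array([0.02717906, 0.04142602, 0.02306956]), 'finger_force': 0.0, 'grip_width': 0.9979640979278476}
```

View pics/scene0.png

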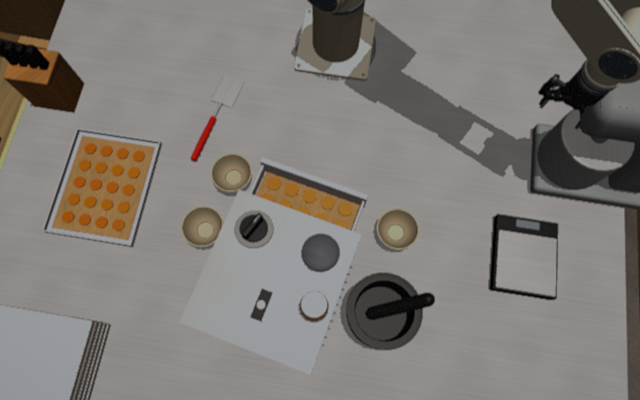

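View pics/top0.png

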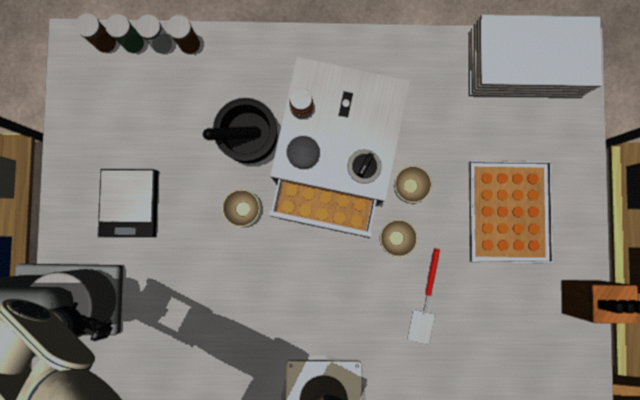

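The scene picture shows the machine in the middle, its tray front at about (315,180), the timer at (254,229), the vent cap at (320,252) and the pin at (262,303). In the top picture the tray front is at (322,222) and the timer at (364,166). The machine is yawed about -12°. Next I'll refine the panel and bar from the depth data.

```bash
cat > h.py <<'E'
from workcell import *
import cv2,numpy as np
def cloud(p):
    d=p["range_z"];h,w=d.shape;f=h/2/np.tan(np.radians(p["fov_y"])/2)
    u,v=np.meshgrid(np.arange(w),np.arange(h))
    c=np.stack([(u-p["cx"])/f*d,(v-p["cy"])/f*d,d],-1)
    R=cv2.Rodrigues(np.array(p["rvec"],float))[0]
    X=(c-np.array(p["tvec"]).ravel())@R
    X[d==0]=np.nan
    return X
E
cat > m.py <<'E'
from h import *
A=[];K=[]
for n in("scene","top"):
    p=get_image(n);X=cloud(p);P=X.reshape(-1,3)
    top=P[(abs(P[:,2]-.2)<.006)&(P[:,0]>.5)&(P[:,0]<1)&(abs(P[:,1])<.3)]
    r=cv2.minAreaRect(top[:,:2].astype(np.float32)*1000);print(n,"top rect",r,np.median(top[:,2]))
    a=-.21;ex=np.array([np.cos(a),np.sin(a)]);ey=np.array([-ex[1],ex[0]])
    o=np.array([.591,.002]);q=(P[:,:2]-o)@np.c_[ex,ey]
    s=(q[:,0]>-.16)&(q[:,0]<-.02)&(abs(q[:,1])<.11)&(P[:,2]>.172)&(P[:,2]<.2)
    print(n,"panel x range",np.percentile(q[s,0],[0,2,10,50,90,98]),s.sum(), np.polyfit(q[s,1],q[s,0],1),np.median(P[s,2]))
    s=(np.hypot(P[:,0]-.648,P[:,1]+.091)<.04)&(P[:,2]>.234)&(P[:,2]<.255)
    b=P[s,:2];print(n,"bar",cv2.minAreaRect((b*1000).astype(np.float32)),b.mean(0),s.sum())
    w,V=np.linalg.eigh(np.cov(b.T));print("bar yaw deg",np.degrees(np.arctan2(V[1,1],V[0,1])),np.sqrt(w)*1000)
    s=(np.hypot(P[:,0]-.82,P[:,1]+.04)<.05)&(P[:,2]>.203)&(P[:,2]<.24)
    print("pin",s.sum(),P[s].mean(0) if s.any() else 0, P[s,2].max() if s.any() else 0)
E
python3 m.py
```

```text
scene top rect ((744.1962280273438, -32.62202453613281), (300.80987548828125, 320.6418151855469), 78.59839630126953) 0.19981393348781826
scene panel x range [-0.10172913 -0.10061364 -0.09852132 -0.09185396 -0.08777974 -0.08689002] 643 [-0.01019177 -0.09250625] 0.18682028631616607
scene bar ((645.6163330078125, -93.59884643554688), (15.034865379333496, 60.66127014160156), 61.78461456298828) [ 0.64687163 -0.0928488 ] 198
bar yaw deg 152.20143535747147 [ 4.31588983 17.58727116]
pin 199 [ 0.817071   -0.04151547  0.20575555] 0.21325280685422426
top top rect ((745.1876831054688, -30.43115234375), (300.1679992675781, 322.0167236328125), 78.67984008789062) 0.19871178280516633
top panel x range [-0.10195945 -0.10133747 -0.1000048  -0.09519029 -0.09019539 -0.08866568] 416 [-0.01165534 -0.09508021] 0.18683704929020764
top bar ((645.1091918945312, -91.72010803222656), (13.903938293457031, 59.978336334228516), 62.076324462890625) [ 0.64462393 -0.09141904] 138
bar yaw deg 152.01525523074477 [ 4.04669992 17.69995277]
pin 80 [ 0.8113818  -0.0410913   0.20662291] 0.21231290467304653
```

Request:
play_rows(commands="0 -40 0 0;0 -80 0 0;0 -120 0 0;0 -160 0 0;0 -200 0 0;0 -240 0 0;0 -280 0 0;0 -320 0 0", hand=1, newtons=60)

```text
time: 2.37
tcp_pos: [0.1322, 0.2727, 0.2311]
ee_rot: [0.224, 0.975, 0.0, 0.0]
contact_force: [-0.5, -0.7, 1.0]
grip_width: 0.002
finger_force: 0.0
```

Request:
play_rows(commands="-40 -8 0 -2;-80 -16 0 -4;-120 -24 0 -6;-160 -32 0 -8;-200 -40 0 -10;-240 -48 0 -12;-280 -56 0 -14.5;-320 -64 0 -14.5")

```text
time: 3.03
tcp_pos: [0.3946, 0.0752, 0.2316]
ee_rot: [0.099, 0.995, 0.0, 0.0]
contact_force: [0.8, 0.7, -0.4]
grip_width: 0.001
finger_force: 0.0
```

Request:
play_rows(commands="-20 -10 25 0;-40 -25 50 0;-60 -37 71 0;-72 -37 71 0;-76 -37 71 0;-76 -37 71 0;-76 -37 71 0")

```text
time: 3.62
tcp_pos: [0.4604, 0.0265, 0.1613]
ee_rot: [0.099, 0.995, 0.0, 0.001]
contact_force: [0.2, -0.5, 0.1]
grip_width: -0.003
finger_force: 0.0
```

Run:
```python
from workcell import *
for i in range(3):
    get_image("top"); s=sense();print(s["tcp_pos"],s["contact_force"],s["joint_pos"])
```

```text
[0.46010561 0.02663377 0.16137239] [0.38315569 0.78570849 0.20794918] [ 3.19230079e-02  2.90583023e-01  2.03782911e+00  1.59065319e-04
  8.11931683e-01 -1.34127247e+00]
[0.46001322 0.02666194 0.16138398] [ 1.10042981  0.12805224 -0.27481067] [ 3.20200821e-02  2.90383779e-01  2.03809724e+00  9.67540571e-05
  8.11716483e-01 -1.34143463e+00]
[0.46001143 0.02660443 0.16133233] [ 0.04477258  0.60431731 -0.03605084] [ 3.18949695e-02  2.90444283e-01  2.03817694e+00  9.77418805e-05
  8.11520255e-01 -1.34148572e+00]
```

Request:
play_rows(commands="-5 0 0 0;-10 0 0 0;-15 0 0 0;-20 0 0 0;-25 0 0 0;-30 0 0 0;-35 0 0 0;-40 0 0 0")

```text
time: 4.43
tcp_pos: [0.4997, 0.0178, 0.1601]
ee_rot: [0.099, 0.995, 0.0, -0.0]
contact_force: [-2.1, 1.3, 0.3]
grip_width: -0.0
finger_force: 1.0
```

Request:
play_rows(commands="-3 0 0 0;-6 0 0 0;-9 0 0 0;-12 0 0 0;-15 0 0 0;-18 0 0 0;-18 0 0 0")

```text
time: 5.02
tcp_pos: [0.518, 0.0142, 0.1604]
ee_rot: [0.099, 0.995, -0.0, 0.001]
contact_force: [-0.4, -0.4, -1.1]
grip_width: 0.005
finger_force: 0.0
```

Request:
play_rows(commands="-2 0 0 0;-4 0 0 0;-6 0 0 0;-8 0 0 0")

```text
time: 5.35
tcp_pos: [0.5251, 0.0127, 0.1604]
ee_rot: [0.099, 0.995, -0.0, -0.0]
contact_force: [-1.2, 0.7, 0.6]
grip_width: -0.0
finger_force: 0.9
```

```bash
cat > t.py <<'E'
from h import *
ex=np.array([.9804,-.1968]);ey=np.array([.1968,.9804])
p=get_image("top");P=cloud(p).reshape(-1,3)
q=(P[:,:2]-[.5878,0])@np.c_[ex,ey]
s=(q[:,0]>-.12)&(q[:,0]<-.002)&(abs(q[:,1])>.07)&(abs(q[:,1])<.125)&(P[:,2]>.18)&(P[:,2]<.194)
print("panel x",np.percentile(q[s,0],[2,10,50,90]),s.sum())
s=(np.hypot(P[:,0]-.813,P[:,1]+.041)<.02)
print("pin top z",np.sort(P[s,2])[-8:])
S=sense();print(S["tcp_pos"],S["contact_force"])
E
python3 t.py
```

```text
panel x [-0.0556519  -0.05486268 -0.04999365 -0.04493663] 148
pin top z [0.21082899 0.21102161 0.21122117 0.21172398 0.21186888 0.21222873
 0.21251196 0.21440487]
[0.52559412 0.01266525 0.16040312] [ 0.00546022 -1.09398434  0.18664059]
```

Request:
play_rows(commands="-2 0 0 0;-4 0 0 0;-5 0 0 0")

```text
time: 5.65
tcp_pos: [0.5302, 0.0118, 0.1604]
ee_rot: [0.099, 0.995, -0.0, 0.0]
contact_force: [-1.6, 1.2, 0.6]
grip_width: 0.001
finger_force: 0.8
```

Request:
play_rows(commands="-1.5 0 0 0;-3 0 0 0;-4 0 0 0")

```text
time: 5.9
tcp_pos: [0.534, 0.011, 0.1603]
ee_rot: [0.099, 0.995, -0.0, 0.0]
contact_force: [-1.9, -0.1, 0.1]
grip_width: 0.003
finger_force: 0.8
```

Request:
play_rows(commands="-1.5 0 0 0;-3 0 0 0;-4 0 0 0")

```text
time: 6.15
tcp_pos: [0.5376, 0.0102, 0.1603]
ee_rot: [0.099, 0.995, 0.0, -0.0]
contact_force: [-4.6, 1.5, 3.5]
grip_width: 0.001
finger_force: 2.5
```

Request:
play_rows(commands="-1 0 0 0;-2 0 0 0")

```text
time: 6.32
tcp_pos: [0.5383, 0.0101, 0.1602]
ee_rot: [0.099, 0.995, 0.0, -0.002]
contact_force: [-7.5, 2.2, 5.4]
grip_width: 0.001
finger_force: 4.1
```

Request:
play_rows(commands="-1 0 0 0;-2 0 0 0")

```text
time: 6.48
tcp_pos: [0.5399, 0.0098, 0.1602]
ee_rot: [0.099, 0.995, 0.0, -0.002]
contact_force: [-9.2, 2.4, 7.2]
grip_width: 0.0
finger_force: 4.6
```

Request:
play_rows(commands="-1 0 0 0;-2 0 0 0")

```text
time: 6.65
tcp_pos: [0.5417, 0.0094, 0.1602]
ee_rot: [0.099, 0.995, 0.0, -0.002]
contact_force: [-9.2, 2.5, 8.0]
grip_width: 0.001
finger_force: 5.0
```

Request:
play_rows(commands="-1 0 0 0;-1 0 0 0")

```text
time: 6.82
tcp_pos: [0.5428, 0.0092, 0.1602]
ee_rot: [0.099, 0.995, 0.0, -0.002]
contact_force: [-8.4, 1.9, 7.2]
grip_width: -0.001
finger_force: 4.6
```

Force is falling, so this is near the peak. Check the pin, then continue.

Request:
play_rows(commands="-1 0 0 0;-2 0 0 0;-2 0 0 0")

```text
time: 7.07
tcp_pos: [0.5445, 0.0088, 0.1601]
ee_rot: [0.099, 0.995, 0.0, -0.002]
contact_force: [-10.2, 2.4, 7.3]
grip_width: -0.0
finger_force: 5.0
```

```bash
python3 t.py
```

```text
panel x [-0.03597453 -0.03484125 -0.02994408 -0.02501298] 142
pin top z [0.21625522 0.21630738 0.21655706 0.2165663  0.2167165  0.21690638
 0.21750102 0.21806115]
[0.54445731 0.00884883 0.16013342] [-9.43450935  2.61451485  7.75730963]
```

Request:
play_rows(commands="-1 0 0 0;-2 0 0 0")

```text
time: 7.28
tcp_pos: [0.5459, 0.0085, 0.1601]
ee_rot: [0.099, 0.995, 0.0, -0.003]
contact_force: [-11.5, 2.9, 8.7]
grip_width: 0.005
finger_force: 6.3
```

Request:
play_rows(commands="-1 0 0 0;-2 0 0 0")

```text
time: 7.45
tcp_pos: [0.5481, 0.0081, 0.1601]
ee_rot: [0.099, 0.995, 0.0, -0.003]
contact_force: [-7.5, 1.9, 5.3]
grip_width: 0.001
finger_force: 4.2
```

Request:
play_rows(commands="-1 0 0 0;-1 0 0 0")

```text
time: 7.62
tcp_pos: [0.5512, 0.0075, 0.1602]
ee_rot: [0.099, 0.995, -0.0, -0.0]
contact_force: [-1.0, 0.4, -1.1]
grip_width: 0.001
finger_force: 0.6
```

```bash
python3 t.py
```

```text
panel x [-0.02915386 -0.02833381 -0.02341829 -0.01840938] 146
pin top z [0.21890089 0.218917   0.21916791 0.21936286 0.21945834 0.22000509
 0.22089887 0.22159873]
[0.55157133 0.00744495 0.16021973] [ 0.37188305  0.29753096 -1.08912545]
```

Request:
play_rows(commands="-1 0 0 0;-2 0 0 0;-2 0 0 0")

```text
time: 7.92
tcp_pos: [0.5543, 0.007, 0.1606]
ee_rot: [0.099, 0.995, 0.0, 0.001]
contact_force: [0.2, -0.1, -0.8]
grip_width: -0.003
finger_force: 0.0
```

Request:
play_rows(commands="-1 0 0 0;-2 0 0 0;-2 0 0 0")

```text
time: 8.17
tcp_pos: [0.5558, 0.0066, 0.1604]
ee_rot: [0.099, 0.995, 0.0, 0.0]
contact_force: [-0.8, 0.2, -0.0]
grip_width: -0.002
finger_force: 0.0
```

```bash
python3 t.py
```

```text
panel x [-0.02360659 -0.02273805 -0.01787708 -0.01284889] 144
pin top z [0.21553332 0.21570813 0.21663443 0.21726184 0.21740691 0.21745721
 0.2175613  0.21767737]
[0.555597   0.00665688 0.16033997] [-0.05714211  0.57291888 -0.16704019]
```

Request:
play_rows(commands="-1 0 0 0;-1 0 0 0")

```text
time: 8.38
tcp_pos: [0.5565, 0.0065, 0.1603]
ee_rot: [0.099, 0.995, -0.0, 0.0]
contact_force: [0.0, -1.0, -0.4]
grip_width: 0.0
finger_force: 0.0
```

Request:
play_rows(commands="-1 0 0 0;-1 0 0 0")

```text
time: 8.55
tcp_pos: [0.5568, 0.0064, 0.1602]
ee_rot: [0.099, 0.995, 0.0, -0.001]
contact_force: [-2.9, 1.0, 2.3]
grip_width: 0.001
finger_force: 1.3
```

Request:
play_rows(commands="-1 0 0 0;-2 0 0 0;-2 0 0 0")

```text
time: 8.8
tcp_pos: [0.5572, 0.0063, 0.1601]
ee_rot: [0.099, 0.995, 0.0, -0.002]
contact_force: [-7.4, 1.8, 7.1]
grip_width: -0.0
finger_force: 4.4
```

Request:
play_rows(commands="10 0 0 0;25 0 0 0;40 0 0 0;40 0 -40 0;40 0 -80 0;40 0 -115 0;40 0 -115 0")

```text
time: 9.38
tcp_pos: [0.5239, 0.0139, 0.2825]
ee_rot: [0.099, 0.995, 0.001, 0.006]
contact_force: [1.6, 0.6, 0.1]
grip_width: 0.002
finger_force: 0.0
```

```bash
python3 t.py
python3 - <<'E'
from h import *
p=get_image("scene")
for f in(mark_of,look_for):
    print([(np.round(r["point"],3),r["score"]) for r in f(p,"timer_grip")[:2]])
print(sense()["joint_pos"])
E
```

```text
panel x [-0.02339927 -0.02257967 -0.01732586 -0.01275235] 97
pin top z [0.21517806 0.21546203 0.21560838 0.21643207 0.21676555 0.2168308
 0.21689625 0.2181359 ]
[0.52249694 0.01382668 0.27938188] [ 0.19522678 -0.36536328  0.06100377]
[(array([ 0.651, -0.092,  0.239]), 0.9)]
[(array([ 0.649, -0.091,  0.211]), 0.68), (array([0.682, 0.062, 0.234]), 0.27)]
[ 3.69154366e-03  2.16824755e-01  1.81947855e+00 -5.30848927e-05
  1.10632355e+00 -1.36837653e+00]
```

The pin rests about 5 mm up and the tray is seated about 23 mm out. Next is the timer.

Request:
play_rows(commands="-30 -17 0 4;-60 -34 0 8;-90 -51 0 12;-120 -68 0 16.5;-142 -80 0 16.5;-142 -80 0 16.5;-142 -80 0 16.5;-142 -80 0 16.5", hand=-1)

```text
time: 10.25
tcp_pos: [0.6421, -0.0922, 0.2733]
ee_rot: [0.241, 0.971, -0.0, -0.002]
contact_force: [-0.6, 0.3, -0.2]
grip_width: 1.007
finger_force: 0.0
```

Run:
```python
from h import *
p=get_image("scene");s=sense()
cv2.imwrite("pics/s2.png",cv2.resize(p["image"][150:330,160:420,::-1],None,fx=3,fy=3))
print(s["tcp_pos"],s["ee_rot"],s["joint_pos"],s["grip_width"])
x,y,_,_=s["ee_rot"];print("toolx yaw",np.degrees(np.arctan2(2*x*y,x*x-y*y)))
```

```text
[ 0.64213199 -0.09192293  0.27391762] [ 2.40705388e-01  9.70597135e-01 -2.98246648e-05 -1.45499283e-03] [-1.60616394e-01  4.17171545e-01  1.53471769e+00  1.93995015e-04
  1.19260844e+00 -1.24529900e+00] 1.0000301209748592
toolx yaw 152.14361660077086
```

View pics/s2.png

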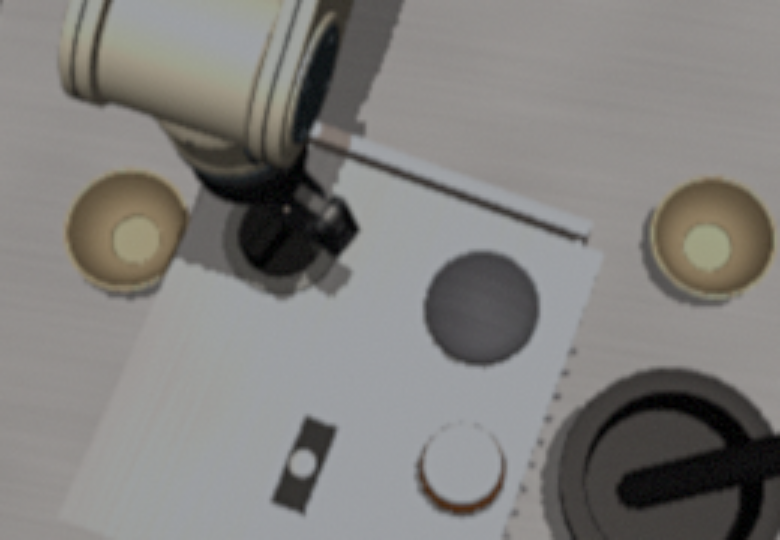

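The crop shows the open fingers straddling the knob at about (285,235), and the tray panel seated and parallel. Descend.

Request:
play_rows(commands="-4 1 15 0;-4 1 30 0;-4 1 42 0;-4 1 50 0;-4 1 53 0;-4 1 53 0")

```text
time: 10.8
tcp_pos: [0.6469, -0.0933, 0.2211]
ee_rot: [0.241, 0.971, -0.0, -0.001]
contact_force: [-0.2, 0.0, 0.2]
grip_width: 0.995
finger_force: 0.0
```

Request:
play_rows(commands="0 0 0 0;0 0 0 0;0 0 0 0;0 0 0 0;0 0 0 0;0 0 0 0;0 0 0 0;0 0 0 0", hand=1, newtons=25)

```text
time: 11.47
tcp_pos: [0.6476, -0.0937, 0.2227]
ee_rot: [0.241, 0.971, 0.0, 0.0]
contact_force: [-0.7, 0.4, 2.4]
grip_width: 0.159
finger_force: 28.3
```

Request:
play_rows(commands="0 0 -1 5;0 0 -1 10;0 0 -1 15;0 0 -1 20;0 0 -1 25;0 0 -1 30;0 0 -1 35;0 0 -1 40")

```text
time: 12.13
tcp_pos: [0.6478, -0.0936, 0.2228]
ee_rot: [0.56, 0.828, 0.0, 0.0]
contact_force: [2.5, -0.1, -3.3]
grip_width: 0.154
finger_force: 27.5
```

Request:
play_rows(commands="0 0 0 5;0 0 0 10;0 0 0 15;0 0 0 20;0 0 0 25;0 0 0 30;0 0 0 35;0 0 0 40")

```text
time: 12.8
tcp_pos: [0.648, -0.0935, 0.2228]
ee_rot: [0.81, 0.587, 0.0, 0.0]
contact_force: [3.4, 0.3, -4.1]
grip_width: 0.156
finger_force: 27.4
```

```bash
cat > w.py <<'E'
from h import *
get_image("top");s=sense();x,y,_,_=s["ee_rot"];print("toolx yaw",np.degrees(np.arctan2(2*x*y,x*x-y*y)),s["wrist_torque"],s["contact_force"],s["joint_pos"][5],s["grip_width"],s["tcp_pos"])
E
python3 w.py
```

```text
toolx yaw 71.58374871448902 [ 0.02541694 -0.6832523  -0.08121007] [ 3.40922573  0.72107262 -4.88747381] 0.15963757186569286 0.15613987245944938 [ 0.64797366 -0.093531    0.22278462]
```

Request:
play_rows(commands="0 0 0 4;0 0 0 8;0 0 0 12;0 0 0 15")

```text
time: 13.18
tcp_pos: [0.6481, -0.0936, 0.2228]
ee_rot: [0.879, 0.478, 0.0, 0.0]
contact_force: [4.3, 0.4, -3.5]
grip_width: 0.157
finger_force: 27.3
```

```bash
python3 w.py
```

```text
toolx yaw 56.904902137114185 [ 0.01696731 -0.76227333 -0.06305003] [ 4.33162042  0.27306338 -5.59513421] 0.4157996481291863 0.15986529628490143 [ 0.64804369 -0.09357617  0.22281626]
```

Request:
play_rows(commands="0 0 0 3;0 0 0 6;0 0 0 8;0 0 0 8")

```text
time: 13.57
tcp_pos: [0.6481, -0.0936, 0.2228]
ee_rot: [0.909, 0.416, 0.001, 0.0]
contact_force: [4.8, 1.0, -6.8]
grip_width: 0.158
finger_force: 27.1
```

```bash
python3 w.py
```

```text
toolx yaw 49.26559390814991 [ 0.03460923 -0.91491349 -0.06614451] [ 4.5074803  -0.22627176 -5.53115507] 0.5490608516371586 0.1595265489841385 [ 0.64806412 -0.09360269  0.22280127]
```

Request:
play_rows(commands="0 0 0 3;0 0 0 6;0 0 0 8;0 0 0 8")

```text
time: 13.95
tcp_pos: [0.6481, -0.0937, 0.2228]
ee_rot: [0.936, 0.352, 0.001, 0.0]
contact_force: [4.8, -0.1, -6.3]
grip_width: 0.159
finger_force: 27.1
```

```bash
python3 w.py
```

```text
toolx yaw 41.26434533556533 [ 0.02464006 -0.95870283 -0.09988026] [ 5.33423392 -0.72261303 -5.63536773] 0.6887308073848055 0.16000128979395645 [ 0.6481103  -0.09361693  0.22281555]
```

Request:
play_rows(commands="0 0 0 2;0 0 0 4;0 0 0 6;0 0 0 6")

```text
time: 14.33
tcp_pos: [0.6481, -0.0937, 0.2228]
ee_rot: [0.953, 0.302, 0.001, 0.0]
contact_force: [5.2, 0.0, -7.2]
grip_width: 0.158
finger_force: 27.1
```

```bash
python3 w.py
```

```text
toolx yaw 35.26477115319571 [-0.04083161 -0.94419565 -0.10673637] [ 5.94807305 -0.34924916 -6.46676114] 0.7934102949600025 0.15951909618606666 [ 0.6481464  -0.09366698  0.2228329 ]
```

Request:
play_rows(commands="0 0 0 2;0 0 0 4;0 0 0 6;0 0 0 8;0 0 0 8")

```text
time: 14.8
tcp_pos: [0.6478, -0.0938, 0.2229]
ee_rot: [0.972, 0.236, 0.0, 0.001]
contact_force: [5.0, -1.7, -6.7]
grip_width: 0.156
finger_force: 50.8
```

```bash
python3 w.py
```

```text
toolx yaw 27.376973089763656 [-0.25889737 -0.80413594  1.0346695 ] [ 5.36367242 -0.97188284 -5.81262351] 0.9316238250884775 0.15823448882882604 [ 0.64781812 -0.09385821  0.22291768]
```

Request:
play_rows(commands="0 0 0 2;0 0 0 4;0 0 0 6;0 0 0 6")

```text
time: 15.18
tcp_pos: [0.6479, -0.0938, 0.2231]
ee_rot: [0.982, 0.187, 0.0, 0.001]
contact_force: [5.5, -1.2, -6.0]
grip_width: 0.159
finger_force: 106.3
```

```bash
python3 w.py
```

```text
toolx yaw 21.595229309848765 [-0.2116656 -0.819466   3.0524064] [ 5.07892482 -0.5712396  -5.04782102] 1.0336412965057604 0.1555724195395116 [ 0.64787305 -0.09381422  0.22309698]
```

End stop reached, as the torque shows. Relax the twist, open and lift.

Request:
play_rows(commands="0 0 0 -2;0 0 0 -4;0 0 0 -6;0 0 0 -6")

```text
time: 15.57
tcp_pos: [0.6478, -0.0938, 0.2229]
ee_rot: [0.971, 0.237, 0.0, 0.0]
contact_force: [6.0, -2.0, -6.5]
grip_width: 0.158
finger_force: 49.5
```

Request:
play_rows(commands="0 0 0 0;0 0 0 0;0 0 0 0;0 0 0 0;0 0 0 0;0 0 0 0", hand=-1)

```text
time: 16.07
tcp_pos: [0.6474, -0.0936, 0.2235]
ee_rot: [0.972, 0.234, 0.0, -0.0]
contact_force: [-0.1, -0.1, 0.0]
grip_width: 0.982
finger_force: 0.0
```

Request:
play_rows(commands="0 0 -20 0;0 0 -50 0;0 0 -80 0;0 0 -110 0;0 0 -110 0")

```text
time: 16.48
tcp_pos: [0.6503, -0.0941, 0.3407]
ee_rot: [0.972, 0.234, 0.005, 0.002]
contact_force: [0.1, -0.2, 0.6]
grip_width: 0.998
finger_force: 0.0
```

Request:
play_rows(commands="-40 0 0 0;-80 0 0 0;-120 0 0 0;-160 0 0 0;-200 0 0 0;-200 0 0 0;-200 0 0 0;-200 0 0 0")

```text
time: 17.15
tcp_pos: [0.4699, -0.185, 0.3338]
ee_rot: [0.972, 0.234, 0.001, 0.0]
contact_force: [0.3, 0.5, -0.2]
grip_width: 1.002
finger_force: 0.0
```

```bash
python3 t.py; sed -i 's/n in("scene","top")/n in("scene","top")/' m.py; python3 m.py | grep -E "bar|pin"; python3 -c "
from h import *
p=get_image('top');cv2.imwrite('pics/e.png',cv2.resize(p['image'][40:260,200:450,::-1],None,fx=2.5,fy=2.5));print(sense()['tcp_pos'])"
```

```text
panel x [-0.02340799 -0.02263014 -0.0176033  -0.01273058] 209
pin top z [0.21510589 0.21517944 0.2151989  0.21553728 0.215579   0.21749483
 0.21773876 0.21832062]
[ 0.47033241 -0.18473547  0.33360906] [-0.13877856 -0.53820456  0.53209384]
scene bar ((646.185302734375, -93.53923034667969), (61.33241653442383, 13.834731101989746), 31.113862991333008) [ 0.64755629 -0.0925543 ] 177
bar yaw deg -148.62586362164532 [ 4.01479342 17.90297137]
pin 213 [ 0.81389973 -0.04220208  0.20747573] 0.22002707892984916
top bar ((645.4695434570312, -91.63011169433594), (60.4407844543457, 14.32240104675293), 31.447521209716797) [ 0.6449201  -0.09172515] 142
bar yaw deg -149.1980236332511 [ 4.13463428 17.37836538]
pin 85 [ 0.81187161 -0.04264113  0.20903103] 0.21698450550241294
[ 0.47040826 -0.18436407  0.33315827]
```

View pics/e.png

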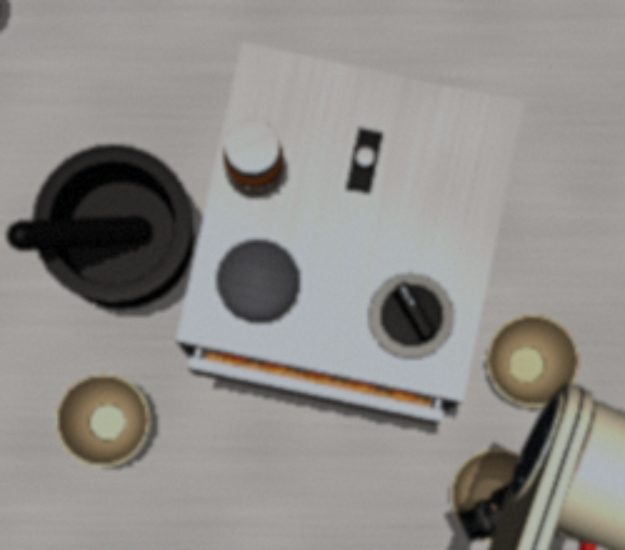

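The crop shows the tray seated at (315,380), the pin lifted at (365,155), the bar turned against its stop at (412,312), everything else in place and the arm clear.

```bash
python3 -c "
from workcell import *
print(finish_job())"
```

```text
the job is handed in; nothing more can be done
None
```

The tray is seated past its catch (pin up about 5 mm, tray about 23 mm out) and the timer is against its clockwise end stop, about 121° from where it started; the job was handed in at about 17 s with no verdict returned.

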